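Load the filter holder and index the filter slide to its ball detent

TASK

Seat the round stepped filter holder in the pocket of the slide's carriage, narrow spigot down and glass up, flange resting on the carriage, and let go of it. Then take the carriage's upright finger tab and slide the carriage along its rail away from the loading end until you feel the spring ball click into the notch of the brass strip; do not run on past the notch. Finish while still gripping the tab, holding the carriage still at the notch with the filter seated, and leave the other things alone.

Things in the scene. Friction and masses are not known exactly. Their poses are not given: they have to be found in the camera images.
- cell: Filter holder: round stepped dark-steel piece, 28 mm tall, about 80 g. Spigot d 30 mm, 0 to 8 mm above the origin; flange d 46 mm, 8 to 12 mm; gripping collar d 36 mm, 12 to 28 mm, with a glass disc in its top. Origin: centre of the spigot's lower face; z from spigot to glass. Starts on the bench left of the stage, standing on its spigot, glass up.
- stage: Filter stage, fixed to the bench at some yaw: grey base plate 120 mm (its x) by 320 mm (its y), 12 mm thick, a 34 mm high end block at either end. Origin: centre of its underside. The carriage runs along the stage's y, from the loading end (+y) towards -y.
- carriage: Aluminium carriage, slides only along the stage's y, 150 mm in all, friction about 1.5 N. Block 64 (x) by 120 (y) by 24 mm high, axes as the stage's; origin: centre of its underside, 14 mm above the bench; top 38 mm above the bench. Pocket centred 25 mm towards -y of the origin, finger tab 42 mm towards +y. Starts near the loading (+y) end.
- carriage_pocket (a point): Centre of the mouth of the round blind pocket (d 32 mm, 10 mm deep) in the carriage's top, 38 mm above the bench. With the holder seated, the flange rests on the carriage's top and the holder's origin lies 8 mm below this point.
- carriage_tab (a point): A point in the upright finger tab on the carriage: tab 12 mm (x) by 20 mm (y), from the carriage's top (38 mm above the bench) to 72 mm above the bench. The point lies on its centre line, 60 mm above the bench.
- carriage_ball (a point): Tip of the sprung steel ball (d 10 mm) in the middle of the carriage's +x side, pressing on the brass strip with about 7 N; moves with the carriage. Level with the strip's origin along y, it drops 1.5 mm into the notch: the carriage is drawn in over the last 3 to 4 mm, and then 7 to 8 N is needed to push it out.
- strip: Brass index strip with steel backing, fixed along the carriage's +x side, 20 mm high, axes as the stage's, set differently along the rail each time. One notch: a 7 mm wide gap in the brass, seen from above. Origin: notch centre on the face the ball runs on, at the foot. The notch lies 40 to 115 mm of travel from the start; 35 mm or more of travel remains beyond it.
- blank_cap: Bystander: plain black disc 52 mm in diameter, 12 mm high, on the bench near the filter holder; origin under its centre.
- driver: Bystander: screwdriver 160 mm long lying on the bench between the robot and the stage, about 120 mm from the stage's middle, roughly parallel to it.
- beaker: Bystander: glass beaker 70 mm in diameter, 90 mm high, beyond the work; origin under its centre.
- reagent: Bystander: amber bottle 60 mm in diameter, 130 mm high, beyond the work; origin under its centre.
- dish: Bystander: shallow glass dish 90 mm across, 18 mm high, on the left; origin under its centre.
There are look-alikes about, which are no part of the job. There is more than one size of the cell; the job needs the largest.

How it is judged:
On the way, in this order (a step that is already met when the one before it is completed fails the run):
1. the filter holder sits fully home in the pocket, glass up, let go, with the carriage short of the notch (horizontal distance between cell and carriage_pocket below 0.003 m and z of cell in the frame of carriage_pocket below -0.0062 m and angle between cell's own z axis and vertical below 0.1 rad and contact force between the fingers and cell below 0.2 N and y of carriage_ball in the frame of strip above 0.008 m), for 0.2 s.
2. the carriage is at the notch, filter seated (y of carriage_ball in the frame of strip between -0.002 and 0.002 m and horizontal distance between cell and carriage_pocket below 0.003 m and z of cell in the frame of carriage_pocket below -0.0062 m and angle between cell's own z axis and vertical below 0.1 rad), for 0.3 s.
At the end, for the whole second after the job is handed in: Ball within 2 mm of the notch centre along the rail, carriage still (under 10 mm/s); holder in the pocket within 3 mm, at most 1.8 mm short of fully down, glass up, tilt under 0.1 rad; fingers gripping the tab (over 2 N on the carriage, TCP within 35 mm of the tab centre) (all of step 2 and contact force between the fingers and carriage above 2 N and distance between the grasp point and carriage_tab below 0.035 m and linear speed of carriage below 0.01 m/s); the arm keeps its last pose, push and grip.
It fails at once if the carriage was run more than 10 mm past the notch (y of carriage_ball in the frame of strip below -0.01 m).
It fails at once if the filter holder was tipped over (angle between cell's own z axis and vertical above 0.7 rad).
It fails at once if one of the other things (cap, screwdriver, beaker, bottle, dish) was moved over 20 mm (distance of any of blank_cap, driver, beaker, reagent, dish from where it was at the start of the episode above 0.02 m).
It also fails if it takes over 54 s, if anything falls off the work surface, if the arm or the gripper's body presses on something with over 40 N, if the wrist force passes 120 N, or if a joint passes its speed limit or range.

ROBOT

A 7-joint arm with a two-finger parallel gripper is mounted at the origin on the work surface. World frame = base frame: x ahead of the robot, y to its left, z up, the work surface at z = 0. Lengths are in m, angles in rad, forces in N, time in s.
With the tool pointing down it reaches from about 0.35 to 0.9 m from the base axis. Payload 8.1 kg.
Tool frame: the origin (TCP) lies between the finger pads, 19 mm behind the fingertips; this is the grasp point; z points along the fingers, y is the line along which they close (so a half turn about z gives the same grasp; the last joint's range is limited). The gripper opens to 92 mm and grips with 3 to 60 N. Pads are 19 mm wide; open, the fingers measure 130 mm over their backs; the gripper's body (75 mm by 190 mm) begins 47 mm behind the grasp point.
Start: joints at [-0.103, 0.434, 0.025, 1.573, -0.012, 1.134, -0.075], TCP at [0.625, -0, 0.246] pointing down, gripper open.
Joint ranges: [-2.62, 2.62], [-0.44, 2.09], [-1.27, 1.32], [0.08, 2.57], [-1.32, 4.46], [0.12, 2], [-2.74, 2.74]. Speed limits (rad/s): [2.22, 2.22, 3.01, 3.01, 3.14, 3.14, 3.14].

INTERFACE

Orientations are given as a unit quaternion [w, x, y, z].
In Python, from cell import readout, vision, bot gives the robot as it stands. The module is installed in compiled form; this text tells all that it offers.
- The arm moves only by the shell command python3 -m pendant 'ROWS' [FORCE]. ROWS is rows parted by semicolons, their numbers by spaces, 1 to 20 of them, each of 5 numbers: dx, dy, dz in m, then a turn about the tool's z in rad, then the finger opening in m; each row is the pose to reach, as a shift and turn from the pose commanded when the command began, along the tool's axes at that moment; what a row does not reach only later rows make up. A row lasts 1/12 s, in which the tool goes at most 0.0417 m and 0.125 rad, less where a joint would pass 70% of its speed; a pose out of reach is approached as far as the arm can. The fingers move at their own pace and stop on an object; FORCE is the grip in N (left out, the last holds). Time passes only in rows, so rows that do not move let the fingers close. It prints the time, the measured TCP pose, the force, the opening and the grip force at its end.
- readout.state(): the state, without advancing time (a new reading comes with each control period).
- vision.camera(name): name is "scene" or "side" or "wrist"; returns (picture, depth): 384x512x3 uint8, blue, green, red; 384x512 float32, m along the optical axis (not along the pixel's ray), 0 where there is no reading.
- vision.camera_info(name): a dict with "intrinsics" (3x3 intrinsics, pixels), "world_to_cam" (4x4, takes a point from world to camera coordinates); the wrist camera has in their place "T_tool_cam" (4x4, takes a point from camera to tool coordinates, whose origin is the TCP and whose axes are the flange's). Camera axes: x right, y up, looking along -z (the intrinsics and any distortion apply to the point x, -y, -z); pixel columns grow to the right and rows downward; lengths in m; the calibration is good to about 2 mm. A picture is of the moment at which its call begins: read the wrist's pose just before it. camera_info takes no time and is no camera call.
- bot.finish_job(): hands the job in; it is judged then, once.
The state is a dict: "clock": time; "joints": joint angles; "joint_vel": joint speeds; "joint_efforts": joint torques, N m; "ee_pos": TCP position; "tcp_rot": TCP orientation; "ft_force": force on the tool from outside, world axes, zero at the start; "moment": the same for the moment, N m; "gripper_width": finger opening in m; "gripper_force": force on a finger pad.
Only numpy, scipy, OpenCV 4.12 (cv2) and the standard library are available. Lean on these libraries where they do the work, as an engineer would, in place of code of your own. Each camera call takes 0.05 s, during which the arm holds its last target. There are 200 camera calls.

## Working session

There is one attempt and no reset: what is moved stays moved. The work goes in short steps, Python scripts to look and compute and a shell command to move; the robot and the scene stay as the last step left them, time stands still between calls to the robot, and variables do not carry over. Pictures are saved under pics/ and viewed, at most 13 in all, crops included, and the job is handed in when it is done.

```bash
mkdir -p pics; cat > h.py <<'E'
import numpy as np, cv2
from cell import readout, vision, bot
from scipy.spatial.transform import Rotation as R
def snap(name):
    s=readout.state(); p,d=vision.camera(name); i=vision.camera_info(name)
    K=np.array(i['intrinsics'])
    if name=='wrist':
        q=s['tcp_rot']; T=np.eye(4); T[:3,:3]=R.from_quat([q[1],q[2],q[3],q[0]]).as_matrix(); T[:3,3]=s['ee_pos']
        C=T@np.array(i['T_tool_cam'])
    else: C=np.linalg.inv(np.array(i['world_to_cam']))
    return p,d,K,C
def rays(K,C,uv):
    uv=np.atleast_2d(np.array(uv,float))
    v=np.c_[(uv[:,0]-K[0,2])/K[0,0],-(uv[:,1]-K[1,2])/K[1,1],-np.ones(len(uv))]
    return C[:3,3],v@C[:3,:3].T
def plane(K,C,uv,z):
    o,v=rays(K,C,uv); return o+v*((z-o[2])/v[:,2])[:,None]
def pts(d,K,C):
    h,w=d.shape; u,v=np.meshgrid(np.arange(w),np.arange(h))
    o,r=rays(K,C,np.c_[u.ravel(),v.ravel()]); return (o+r*d.ravel()[:,None]).reshape(h,w,3)
def save(n,p,d,K,C): np.savez('%s.npz'%n,p=p,d=d,K=K,C=C); cv2.imwrite('pics/%s.png'%n,p)
def load(n): a=np.load('%s.npz'%n); return a['p'],a['d'],a['K'],a['C']
E
python3 - <<'E'
from h import *
print(readout.state())
for n in ['scene','side','wrist']:
    a=snap(n); save(n+'0',*a); print(n,a[2],a[3].round(3), {k:v for k,v in vision.camera_info(n).items() if k not in('intrinsics','world_to_cam')})
a=[load(n+'0')[0] for n in('scene','side')]
cv2.imwrite('pics/both.png',cv2.resize(np.vstack(a),(400*1,600)))
E
```

```text
{'clock': 0.0, 'joints': array([-0.10259183,  0.43519669,  0.02500308,  1.5740919 , -0.01161932,
        1.13395022, -0.07506401]), 'joint_vel': array([ 0.00132751,  0.00211267,  0.00028719,  0.00065285,  0.0003326 ,
       -0.00268569,  0.00145693]), 'joint_efforts': array([ 3.89017032e-04, -6.67853522e+01,  9.84863900e-01, -3.14464223e+01,
       -6.05165795e-02,  4.27553023e-02,  1.12382318e-04]), 'ee_pos': array([ 6.24537522e-01, -6.94989596e-05,  2.44763610e-01]), 'tcp_rot': array([-4.81943361e-04,  7.07133957e-01,  7.07079206e-01, -5.75147183e-04]), 'ft_force': array([ 0.36784317,  0.94034192, -0.41734186]), 'moment': array([0.00254594, 0.03531218, 0.02322071]), 'gripper_force': 0.0, 'gripper_width': 0.09160509790210263}
scene [[391.17983167   0.         256.2830022 ]
 [  0.         391.17983167 192.59685591]
 [  0.           0.           1.        ]] [[-0.037 -0.559  0.828  1.523]
 [ 0.999 -0.004  0.042  0.19 ]
 [-0.02   0.829  0.559  0.705]
 [ 0.     0.     0.     1.   ]] {}
side [[481.80037902   0.         255.25649266]
 [  0.         481.80037902 190.88432974]
 [  0.           0.           1.        ]] [[-0.873  0.322 -0.365  0.185]
 [-0.487 -0.585  0.649  0.816]
 [-0.005  0.745  0.667  0.757]
 [ 0.     0.     0.     1.   ]] {}
wrist [[305.12337526   0.         254.9599726 ]
 [  0.         305.12337526 191.59306471]
 [  0.           0.           1.        ]] [[ 1.    -0.002  0.002  0.623]
 [ 0.001  0.96   0.28   0.076]
 [-0.002 -0.28   0.96   0.384]
 [ 0.     0.     0.     1.   ]] {'T_tool_cam': array([[ 1.18612658e-03,  9.59948846e-01,  2.80172814e-01,
         7.58956990e-02],
       [ 9.99998835e-01, -1.40778409e-03,  5.89905597e-04,
        -1.77005246e-03],
       [ 9.60702027e-04,  2.80171788e-01, -9.59949398e-01,
        -1.39362506e-01],
       [ 0.00000000e+00,  0.00000000e+00,  0.00000000e+00,
         1.00000000e+00]])}
```

View pics/scene0.png

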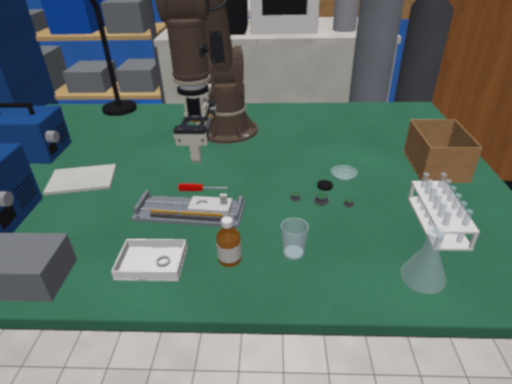

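View pics/side0.png

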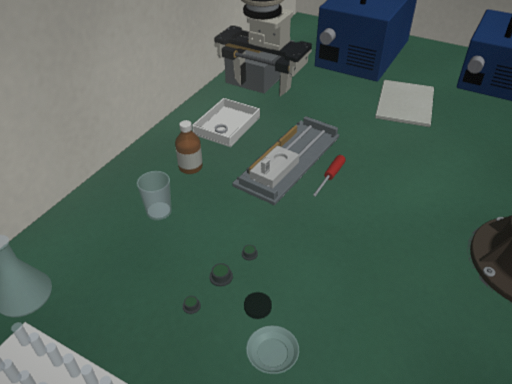

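Scene view: the stage is around (190,208) with its white carriage at (211,205). There are three stepped look-alikes at (295,197), (321,200) and (349,203), and the black cap is at (325,185). In the side view the same three are at (249,252), (221,274) and (191,305), and the cap is at (258,306). The middle one looks largest, so I'll measure all three and check one enlarged crop.

```bash
python3 - <<'E'
from h import *
for n,L in (('scene0',[(295,197),(321,200),(349,203),(325,185),(344,172),(190,208),(211,203),(224,200),(205,187)]),('side0',[(249,252),(221,274),(191,305),(258,306),(270,350),(265,172),(335,168)])):
    p,d,K,C=load(n); P=pts(d,K,C)
    print(n,[(q,P[q[1],q[0]].round(3).tolist()) for q in L])
    dz=P[...,2]
p,d,K,C=load('scene0');q,d2,K2,C2=load('side0')
P=pts(d2,K2,C2)
# sizes of the raised pieces in side view
m=((P[...,2]>.006)&(P[...,2]<.05)).astype(np.uint8)
n,l,st,c=cv2.connectedComponentsWithStats(m)
for i in range(1,n):
    if 60<st[i,4]<3000:
        X=P[l==i]; print('comp',c[i].round(0),st[i,4],X.min(0).round(3),X.max(0).round(3))
cr=cv2.resize(q[230:330,160:300],None,fx=4,fy=4,interpolation=cv2.INTER_CUBIC)
cv2.imwrite('pics/crop1.png',cr)
E
```

```text
scene0 [((295, 197), [0.528, 0.259, 0.019]), ((321, 200), [0.546, 0.337, 0.021]), ((349, 203), [0.559, 0.419, 0.019]), ((325, 185), [0.454, 0.359, 0.015]), ((344, 172), [0.351, 0.437, 0.002]), ((190, 208), [0.615, -0.049, 0.039]), ((211, 203), [0.588, 0.008, 0.037]), ((224, 200), [0.596, 0.049, 0.054]), ((205, 187), [0.469, -0.029, 0.016])]
side0 [((249, 252), [0.509, 0.268, 0.022]), ((221, 274), [0.525, 0.346, 0.029]), ((191, 305), [0.54, 0.426, 0.019]), ((258, 306), [0.434, 0.366, 0.013]), ((270, 350), [0.376, 0.428, 0.003]), ((265, 172), [0.588, 0.053, 0.042]), ((335, 168), [0.459, -0.063, 0.022])]
comp [66. 36.] 1848 [ 1.562 -0.734  0.006] [1.584 0.002 0.05 ]
comp [358.  63.] 1090 [ 0.509 -0.887  0.006] [ 0.731 -0.54   0.05 ]
comp [254.  80.] 562 [ 0.787 -0.431  0.006] [ 0.932 -0.314  0.05 ]
comp [485.  86.] 760 [ 0.133 -0.64   0.006] [ 0.292 -0.621  0.05 ]
comp [406. 102.] 2032 [ 0.308 -0.587  0.006] [ 0.493 -0.351  0.017]
comp [225. 121.] 1187 [ 0.739 -0.203  0.006] [ 0.862 -0.035  0.034]
comp [190. 163.] 350 [0.753 0.061 0.006] [0.808 0.112 0.05 ]
comp [332. 170.] 322 [ 0.452 -0.12   0.007] [0.477 0.042 0.029]
comp [158. 209.] 353 [0.724 0.227 0.006] [0.775 0.276 0.05 ]
comp [493. 255.] 2104 [ 0.033 -0.09   0.006] [0.125 0.12  0.05 ]
comp [249. 252.] 201 [0.496 0.245 0.006] [0.529 0.276 0.025]
comp [221. 274.] 425 [0.509 0.316 0.007] [0.555 0.36  0.032]
comp [ 27. 296.] 1338 [0.789 0.499 0.006] [0.843 0.602 0.05 ]
comp [258. 304.] 567 [0.413 0.334 0.006] [0.465 0.386 0.016]
comp [191. 304.] 255 [0.527 0.406 0.006] [0.56  0.438 0.024]
comp [273. 347.] 1297 [0.327 0.384 0.006] [0.415 0.475 0.022]
```

View pics/crop1.png

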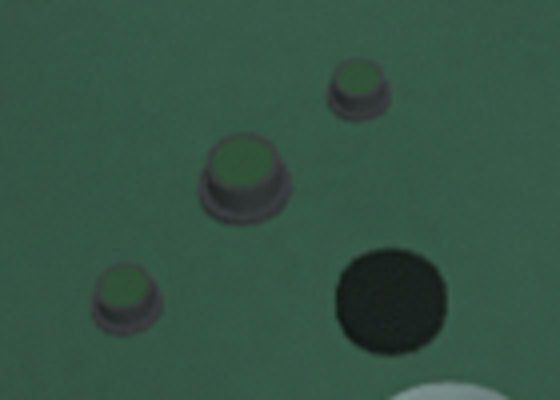

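The middle piece has a flange about 46 mm across and stands 28–32 mm tall. The other two are about 33 mm across. So the cell is the middle one, around (0.532, 0.338).

View pics/wrist0.png

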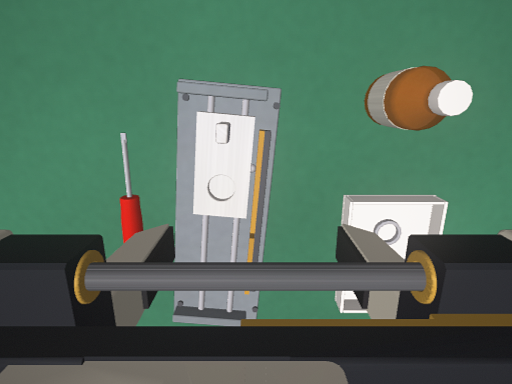

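Wrist view: the carriage is at columns 195–255, rows 112–218. The tab is at (222,131), the pocket at (221,187) and the ball at (252,168). The brass strip runs from (265,130) to (248,295), with a dark gap near (252,236).

```bash
cat >> h.py <<'E'
def stage(a,show=None):
    p,d,K,C=a; P=pts(d,K,C); hsv=cv2.cvtColor(p,cv2.COLOR_BGR2HSV)
    top=((abs(P[...,2]-.038)<.006)&(hsv[...,1]<60)&(hsv[...,2]>120)).astype(np.uint8)
    n,l,st,c=cv2.connectedComponentsWithStats(top); i=1+np.argmax(st[1:,4]); m=(l==i).astype(np.uint8)
    cs,_=cv2.findContours(m,cv2.RETR_EXTERNAL,cv2.CHAIN_APPROX_NONE); cc=max(cs,key=cv2.contourArea)[:,0]
    zt=np.median(P[m>0][:,2])
    r=cv2.minAreaRect((plane(K,C,cc,.038)[:,:2]*1e4).astype(np.float32))
    box=cv2.boxPoints(r)/1e4; e=[box[1]-box[0],box[2]-box[1]]; e=max(e,key=np.linalg.norm); e=e/np.linalg.norm(e); e*=np.sign(e[1])
    print('carriage c',np.array(r[0])/1e4,'size',np.array(r[1])/1e4,'yaxis',e,'yaw',-np.arctan2(e[0],e[1]),'ztop',zt,'pts',st[i,4])
    br=((hsv[...,0]>10)&(hsv[...,0]<28)&(hsv[...,1]>110)&(hsv[...,2]>90)).astype(np.uint8)
    c=np.array(r[0])/1e4; return m,br,P,c,e,hsv
E
python3 - <<'E'
from h import *
a=load('wrist0'); m,br,P,c,e,hsv=stage(a); p,d,K,C=a
ex=np.array([e[1],-e[0]])
v,u=np.nonzero(br); X=P[v,u]; rel=(X[:,:2]-c); s=rel@e; t=rel@ex
k=(t>.025)&(t<.06)&(abs(s)<.3); print('brass z',np.percentile(X[k,2],[5,50,95]),'t',np.percentile(t[k],[5,50,95]),'s',s[k].min(),s[k].max())
h,_=np.histogram(s[k],bins=np.arange(-.2,.1,.004)); print(np.c_[np.arange(-.2,.096,.004).round(3),h][h.nonzero()[0].min():h.nonzero()[0].max()+1].T.tolist())
cv2.imwrite('pics/w0crop.png',cv2.resize(p[70:320,160:300],None,fx=2.2,fy=2.2,interpolation=cv2.INTER_CUBIC)) 
E
```

```text
carriage c [0.58420352 0.0042209 ] size [0.12038491 0.0643929 ] yaxis [0.08955483 0.9959819 ] yaw -0.08967498 ztop 0.038239003042828124 pts 4867
brass z [0.02593094 0.31756812 0.32044357] t [0.03492845 0.04275791 0.05731617] s -0.16895164094068338 0.07483431587686008
[[-0.172, -0.168, -0.164, -0.16, -0.156, -0.152, -0.148, -0.144, -0.14, -0.136, -0.132, -0.128, -0.124, -0.12, -0.116, -0.112, -0.108, -0.104, -0.1, -0.096, -0.092, -0.088, -0.084, -0.08, -0.076, -0.072, -0.068, -0.064, -0.06, -0.056, -0.052, -0.048, -0.044, -0.04, -0.036, -0.032, -0.028, -0.024, -0.02, -0.016, -0.012, -0.008, -0.004, 0.0, 0.004, 0.008, 0.012, 0.016, 0.02, 0.024, 0.028, 0.032, 0.036, 0.04, 0.044, 0.048, 0.052, 0.056, 0.06, 0.064, 0.068, 0.072], [3.0, 9.0, 0.0, 0.0, 0.0, 0.0, 0.0, 0.0, 0.0, 0.0, 0.0, 0.0, 6.0, 15.0, 13.0, 13.0, 13.0, 15.0, 13.0, 15.0, 31.0, 2.0, 4.0, 17.0, 16.0, 14.0, 14.0, 18.0, 16.0, 11.0, 18.0, 18.0, 13.0, 17.0, 17.0, 15.0, 16.0, 15.0, 15.0, 15.0, 19.0, 15.0, 14.0, 19.0, 17.0, 14.0, 21.0, 16.0, 737.0, 30.0, 21.0, 18.0, 18.0, 18.0, 7.0, 0.0, 0.0, 0.0, 0.0, 0.0, 0.0, 22.0]]
```

View pics/w0crop.png

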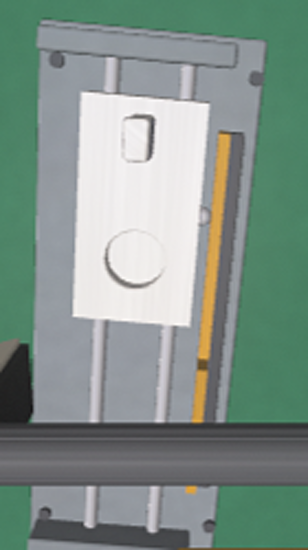

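The notch gap is about 85 mm from the ball, stage yaw is −0.09, and carriage top z comes out at 0.038. Next I'll move above the cell.

```bash
python3 -m pendant '0.17 -0.046 0.02 0.09 0.07; 0.17 -0.046 0.02 0.09 0.07; 0.17 -0.046 0.02 0.09 0.07; 0.17 -0.046 0.02 0.09 0.07; 0.338 -0.0925 0.045 0.09 0.07; 0.338 -0.0925 0.045 0.09 0.07; 0.338 -0.0925 0.045 0.09 0.07; 0.338 -0.0925 0.045 0.09 0.07; 0.338 -0.0925 0.045 0.09 0.07; 0.338 -0.0925 0.045 0.09 0.07; 0.338 -0.0925 0.045 0.09 0.07; 0.338 -0.0925 0.045 0.09 0.07'
cat >> h.py <<'E'
def tool():
    s=readout.state(); q=s['tcp_rot']; return np.array(s['ee_pos']),R.from_quat([q[1],q[2],q[3],q[0]]).as_matrix()
E
python3 - <<'E'
from h import *
a=snap('wrist'); save('wrist1',*a); p,d,K,C=a; P=pts(d,K,C)
m=((P[...,2]>.022)&(P[...,2]<.034)&(np.hypot(P[...,0]-.532,P[...,1]-.338)<.04)).astype(np.uint8)
n,l,st,c=cv2.connectedComponentsWithStats(m); i=1+np.argmax(st[1:,4]); mm=(l==i).astype(np.uint8)
cc=max(cv2.findContours(mm,0,1)[0],key=cv2.contourArea)[:,0]
zt=np.median(P[mm>0][:,2]); W=plane(K,C,cc,zt)[:,:2]; (x,y),r=cv2.minEnclosingCircle((W*1e4).astype(np.float32)); print('top',c[i],zt,x/1e4,y/1e4,'r',r/1e4)
m=((P[...,2]>.006)&(P[...,2]<.034)&(np.hypot(P[...,0]-.532,P[...,1]-.338)<.04)).astype(np.uint8)
cc=max(cv2.findContours(m,0,1)[0],key=cv2.contourArea)[:,0]; (x,y),r=cv2.minEnclosingCircle((plane(K,C,cc,.012)[:,:2]*1e4).astype(np.float32)); print('flange',x/1e4,y/1e4,r/1e4)
pos,Rm=tool(); print(pos,Rm.round(3).tolist())
E
```

```text
clock: 1.15
ee_pos: [0.533, 0.3369, 0.2003]
tcp_rot: [0.0, 0.738, 0.674, -0.0]
ft_force: [-0.2, -0.7, 0.6]
gripper_width: 0.0697
gripper_force: 0.0
top [251.93973214 175.72544643] 0.028650445393197582 0.527874560546875 0.3390390869140625 r 0.01828336486816406
flange 0.527924267578125 0.338592138671875 0.023132150268554686
[0.53333292 0.3363003  0.20049692] [[0.092, 0.996, 0.0], [0.996, -0.092, -0.001], [-0.001, 0.0, -1.0]]
```

View pics/wrist1.png

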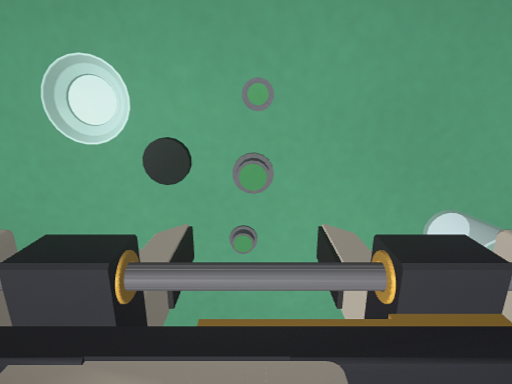

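The cell is at (252,174), clear of the fingers' closing line, with the cap at (167,161). I'll descend to just above it and check.

```bash
python3 -m pendant '0.002 -0.0055 0.04 0 0.07; 0.002 -0.0055 0.08 0 0.07; 0.002 -0.0055 0.12 0 0.07; 0.002 -0.0055 0.14 0 0.07; 0.002 -0.0055 0.14 0 0.07; 0.002 -0.0055 0.14 0 0.07'; python3 - <<'E'
from h import *
pos,Rm=tool(); print(pos, Rm.T@(np.array([.5279,.3388,.033])-pos))
E
```

```text
clock: 1.7
ee_pos: [0.5277, 0.3388, 0.0603]
tcp_rot: [0.0, 0.739, 0.674, -0.001]
ft_force: [0.1, 0.9, 1.3]
gripper_width: 0.07
gripper_force: 0.0
[0.52770275 0.33877164 0.06026831] [9.17261732e-05 2.18483693e-04 2.72680107e-02]
```

```bash
python3 -m pendant '0 0 0.015 0 0.07; 0 0 0.027 0 0.07; 0 0 0.027 0 0.07; 0 0 0.027 0 0.02; 0 0 0.027 0 0.02; 0 0 0.027 0 0.02; 0 0 0.027 0 0.02; 0 0 0.027 0 0.02; 0 0 0.027 0 0.02; 0 0 0.027 0 0.02' 20
```

```text
clock: 2.53
ee_pos: [0.5276, 0.3406, 0.034]
tcp_rot: [0.0, 0.738, 0.675, 0.0]
ft_force: [0.6, -0.6, 3.8]
gripper_width: 0.0356
gripper_force: 20.0
```

```bash
python3 -m pendant '0 0 -0.02 0 0.02; 0 0 -0.05 0 0.02; 0 0 -0.09 0 0.02; 0 0 -0.12 0 0.02; -0.04 0.01 -0.146 0 0.02; -0.08 0.02 -0.146 0 0.02; -0.12 0.03 -0.146 0 0.02; -0.16 0.04 -0.146 0 0.02; -0.2 0.05 -0.146 0 0.02; -0.24 0.06 -0.146 0 0.02; -0.28 0.07 -0.146 0 0.02; -0.32 0.08 -0.146 0 0.02; -0.3546 0.0873 -0.146 0 0.02; -0.3546 0.0873 -0.146 0 0.02; -0.3546 0.0873 -0.146 0 0.02; -0.3546 0.0873 -0.146 0 0.02'; python3 - <<'E'
from h import *
a=snap('wrist'); save('wrist2',*a); stage(a); print(*tool())
E
```

```text
clock: 3.87
ee_pos: [0.582, -0.0201, 0.1793]
tcp_rot: [-0.0, 0.738, 0.674, 0.0]
ft_force: [-0.5, 1.0, -0.9]
gripper_width: 0.0355
gripper_force: 20.0
carriage c [0.58432544 0.00409991] size [0.11907467 0.06443076] yaxis [0.08956415 0.99598104] yaw -0.08968434 ztop 0.03813699756820943 pts 6809
[ 0.58204508 -0.01907712  0.17939568] [[ 8.85140827e-02  9.96074829e-01 -4.37565050e-04]
 [ 9.96074559e-01 -8.85136645e-02  8.97239934e-04]
 [ 8.54987628e-04 -5.15265784e-04 -9.99999502e-01]]
```

View pics/wrist2.png

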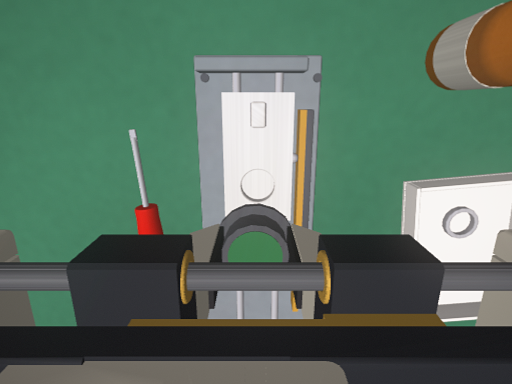

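The held cell's glass is centred near (257,247), partly hidden by the bar. The pocket mouth is at (258,184), the tab at (258,113), the ball at (294,158) and the bottle at (470,50). I'll measure the held cell and the pocket with this same camera, so its bias cancels out.

```bash
cat >> h.py <<'E'
def circ(X):
    A=np.c_[2*X,np.ones(len(X))]; s=np.linalg.lstsq(A,(X**2).sum(1),rcond=None)[0]; r=np.sqrt(s[2]+s[0]**2+s[1]**2)
    return s[:2],r,(np.hypot(*(X-s[:2]).T)-r)
def fit(X):
    for _ in range(4):
        c,r,e=circ(X); X=X[abs(e)<max(2*e.std(),3e-4)]
    return c,r,e.std(),len(X)
def pocket(a):
    m,br,P,c,e,hsv=stage(a); p,d,K,C=a
    q=c-.025*e; M=(abs(P[...,2]-.038)<.0022).astype(np.uint8)
    B=(np.hypot(P[...,0]-q[0],P[...,1]-q[1])<.022).astype(np.uint8)
    hole=((M==0)&(B>0)).astype(np.uint8); n,l,st,cc=cv2.connectedComponentsWithStats(hole); i=1+np.argmax(st[1:,4])
    ct=max(cv2.findContours((l==i).astype(np.uint8),0,1)[0],key=cv2.contourArea)[:,0]
    f=fit(plane(K,C,ct,.038)[:,:2]); print('pocket depth-rim',f,'from rect',q)
    # grey-edge version
    g=cv2.Canny(cv2.cvtColor(p,6),40,100); v,u=np.nonzero(g); X=plane(K,C,np.c_[u,v],.038)[:,:2]; k=abs(np.hypot(*(X-q).T)-.016)<.003
    f2=fit(X[k]); print('canny',f2); return f,f2,q,e
E
python3 - <<'E'
from h import *
a=load('wrist2'); pocket(a); p,d,K,C=a
T=np.array(vision.camera_info('wrist')['T_tool_cam'])
hsv=cv2.cvtColor(p,cv2.COLOR_BGR2HSV)
def glass(p,box,rowmax,C,z):
    hsv=cv2.cvtColor(p,cv2.COLOR_BGR2HSV); g=((hsv[...,0]>60)&(hsv[...,0]<90)&(hsv[...,1]>90)).astype(np.uint8)
    M=np.zeros_like(g); M[box[1]:box[3],box[0]:box[2]]=1; g&=M
    n,l,st,c=cv2.connectedComponentsWithStats(g,connectivity=4); i=1+np.argmax(st[1:,4]); print(st[i])
    ct=max(cv2.findContours((l==i).astype(np.uint8),0,1)[0],key=cv2.contourArea)[:,0]; ct=ct[ct[:,1]<rowmax]
    return fit(plane(K,C,ct,z)[:,:2])
print('held glass in tool', glass(p,(225,215,290,262),260,T,.005), glass(p,(225,215,290,262),260,T,.006))
b=load('wrist1'); print('start glass world',glass(b[0],(238,155,268,188),400,b[3],.028))
E
```

```text
carriage c [0.58432544 0.00409991] size [0.11907467 0.06443076] yaxis [0.08956415 0.99598104] yaw -0.08968434 ztop 0.03813699756820943 pts 6809
pocket depth-rim (array([ 0.57756729, -0.08005528]), np.float64(0.03986944404161147), np.float64(0.0029526102654464886), 170) from rect [ 0.58208634 -0.02079962]
canny (array([ 0.5820334 , -0.01992129]), np.float64(0.015890876030655306), np.float64(0.0010819891562614124), 172)
[ 228  232   54   30 1356]
[ 228  232   54   30 1356]
held glass in tool (array([-0.00177529, -0.00198409]), np.float64(0.013991450028616457), np.float64(0.00014312942223831848), 79) (array([-0.00231222, -0.00198532]), np.float64(0.01408836824632714), np.float64(0.00014412087405188487), 79)
[239 164  28  24 536]
start glass world (array([0.52849313, 0.33795755]), np.float64(0.013700535748679734), np.float64(0.0003334230380913948), 62)
```

```bash
python3 -m pendant '-0.015 0.002 0.03 0 0.02; -0.03 0.002 0.059 0 0.02; -0.03 0.002 0.059 0 0.02; -0.03 0.002 0.059 0 0.02; -0.03 0.002 0.059 0 0.02; -0.03 0.002 0.059 0 0.02'; python3 - <<'E'
from h import *
a=snap('wrist'); save('wrist3',*a); stage(a); print(*tool())
p=a[0]; cv2.imwrite('pics/w3crop.png',cv2.resize(p[60:260,170:350],None,fx=3,fy=3,interpolation=cv2.INTER_CUBIC))
E
```

```text
clock: 4.42
ee_pos: [0.5827, -0.0487, 0.122]
tcp_rot: [0.0, 0.737, 0.675, 0.001]
ft_force: [-0.2, 0.6, -0.2]
gripper_width: 0.0353
gripper_force: 20.0
carriage c [0.58450493 0.00439828] size [0.1197167  0.06440056] yaxis [0.08973753 0.9959654 ] yaw -0.08985842 ztop 0.03820493331048491 pts 12474
[ 0.58267642 -0.04895679  0.12199332] [[ 8.79204419e-02  9.96124422e-01  2.47626327e-03]
 [ 9.96127095e-01 -8.79223770e-02  6.83526756e-04]
 [ 8.98596647e-04  2.40657696e-03 -9.99996700e-01]]
```

View pics/w3crop.png

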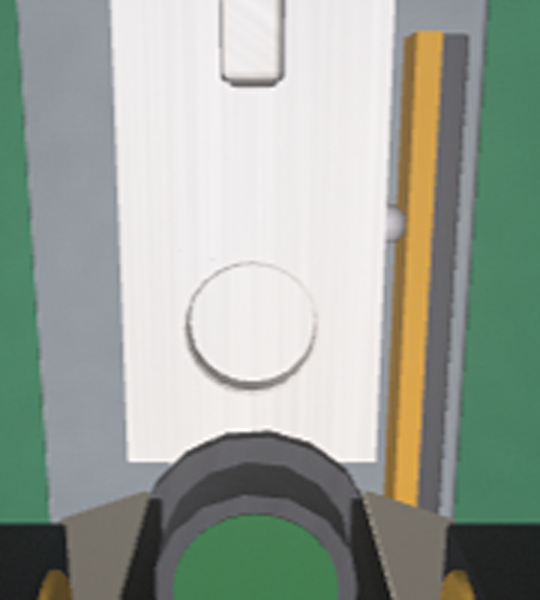

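The crop shows the pocket mouth centred at crop (251,325), which is image (253.8,168.5). The held cell is below it and the ball is at crop (393,223).

```bash
cat >> h.py <<'E'
T=np.array(vision.camera_info('wrist')['T_tool_cam'])
def pocket_tool(a,zt):
    p,d,K,C=a; m,br,P,c,e,hsv=stage(a); pos_R=C@np.linalg.inv(T); q=c-.025*e
    g=cv2.Canny(cv2.cvtColor(p,cv2.COLOR_BGR2GRAY),30,80); v,u=np.nonzero(g)
    X=plane(K,C,np.c_[u,v],.038)[:,:2]; r=np.hypot(*(X-q).T); k=(r<.0195)&(r>.012); ang=np.arctan2(*(X-q).T); idx=np.nonzero(k)[0]
    sel=[]
    for b in np.linspace(-np.pi,np.pi,61)[:-1]:
        j=idx[(ang[idx]>=b)&(ang[idx]<b+np.pi/30)]
        if len(j): sel.append(j[np.argmax(r[j])])
    uv=np.c_[u,v][sel]; return fit(plane(K,T,uv,zt)[:,:2]), (np.linalg.inv(pos_R)@np.r_[q,.038,1])[:3]
def glass_tool(p,K,z,box=(215,215,300,261)):
    hsv=cv2.cvtColor(p,cv2.COLOR_BGR2HSV); g=((hsv[...,0]>60)&(hsv[...,0]<90)&(hsv[...,1]>90)).astype(np.uint8)
    M=np.zeros_like(g); M[box[1]:box[3],box[0]:box[2]]=1; g&=M
    n,l,st,c=cv2.connectedComponentsWithStats(g,connectivity=4)
    i=1+np.argmin([np.hypot(*(x-(255,248)))if s>500 else 1e9 for x,s in zip(c[1:],st[1:,4])])
    ct=max(cv2.findContours((l==i).astype(np.uint8),0,1)[0],key=cv2.contourArea)[:,0]; ct=ct[ct[:,1]<box[3]-2]
    return fit(plane(K,T,ct,z)[:,:2])
E
python3 - <<'E'
from h import *
for n in('wrist2','wrist3'):
    a=load(n); p,d,K,C=a; Pt=pts(d,K,T); P=pts(d,K,C)
    zt=np.median(Pt[...,2][(abs(P[...,2]-.038)<.003)]); zc=Pt[225:240,:,2][:, 225:285]
    print(n,'zt',zt,pocket_tool(a,zt)); print('glass',glass_tool(p,K,.005))
    ring=Pt[222:230,245:268,2]; print('ring z',np.percentile(ring,[10,50,90]), 'glass z',np.median(Pt[240:255,245:268,2]))
E
```

```text
carriage c [0.58432544 0.00409991] size [0.11907467 0.06443076] yaxis [0.08956415 0.99598104] yaw -0.08968434 ztop 0.03813699756820943 pts 6809
wrist2 zt 0.14123121484599976 ((array([1.97496398e-04, 3.13048074e-05]), np.float64(0.016752457456054737), np.float64(0.0004748768548211921), 45), array([-0.00078356,  0.00022996,  0.14133438]))
glass (array([-0.00176569, -0.00197782]), np.float64(0.013983618932838731), np.float64(0.00014363273011770144), 77)
ring z [0.00526862 0.00632028 0.00991398] glass z 0.005144999597155281
carriage c [0.58450493 0.00439828] size [0.1197167  0.06440056] yaxis [0.08973753 0.9959654 ] yaw -0.08985842 ztop 0.03820493331048491 pts 12474
wrist3 zt 0.08388728337187976 ((array([ 0.02855408, -0.00315855]), np.float64(0.016772242270513184), np.float64(0.00016166549375355697), 46), array([ 0.02793492, -0.00313487,  0.08403891]))
glass (array([-0.00177536, -0.00197536]), np.float64(0.013958404819159777), np.float64(0.0001407689793856072), 77)
ring z [0.00528664 0.00636845 0.01001915] glass z 0.005103180588203526
```

```bash
cat > m.py <<'E'
from h import *
def one(n):
    a=snap('wrist'); save(n,*a); p,d,K,C=a; Pt=pts(d,K,T); P=pts(d,K,C)
    zt=np.median(Pt[...,2][(abs(P[...,2]-.038)<.003)]); f,q=pocket_tool(a,zt)
    print(n,'zt',zt.round(4),'pocket',f[0].round(5),f[1].round(4),f[2].round(5),'rect',q.round(5)); g=glass_tool(p,K,.0051); print('glass',g[0].round(5),g[1].round(5)); pos,Rm=tool(); print('ee',pos.round(4),Rm[:,2].round(4), Rm[0,0].round(4))
import sys
for n in sys.argv[1:]: one(n)
E
H='0 0 0 0 0.02'; python3 -m pendant '0 0 0 0 0.02; 0 0 0 0 0.02; 0 0 0 0 0.02' | head -2; python3 m.py w4 w4b; python3 -m pendant '0 0 -0.03 0 0.02; 0 0 -0.06 0 0.02; 0 0 -0.06 0 0.02; 0 0 -0.06 0 0.02; 0 0 -0.06 0 0.02; 0 0 -0.06 0 0.02' | head -2;  python3 m.py w5 w5b
```

```text
clock: 4.72
ee_pos: [0.5819, -0.0502, 0.1211]
carriage c [0.58429556 0.0045082 ] size [0.11927332 0.06404591] yaxis [0.08960338 0.9959775 ] yaw -0.08972372 ztop 0.038172121356149696 pts 12730
w4 zt 0.0829 pocket [ 0.03028 -0.00236] 0.0168 0.00018 rect [ 0.02974 -0.00258  0.0831 ]
glass [-0.00184 -0.002  ] 0.01399
ee [ 0.5818 -0.0504  0.1209] [ 7.e-04  1.e-04 -1.e+00] 0.0898
carriage c [0.58431255 0.00433419] size [0.11918728 0.06404868] yaxis [0.08985609 0.99595475] yaw -0.08997745 ztop 0.038159613236552065 pts 12736
w4b zt 0.0828 pocket [ 0.03038 -0.00231] 0.0168 0.00017 rect [ 0.02975 -0.00246  0.08294]
glass [-0.00184 -0.002  ] 0.01399
ee [ 0.5817 -0.0505  0.1208] [ 4.e-04  0.e+00 -1.e+00] 0.0898
clock: 5.32
ee_pos: [0.5808, -0.0506, 0.1795]
carriage c [0.58449443 0.00414036] size [0.119189   0.06475391] yaxis [0.09007832 0.99593467] yaw -0.090200596 ztop 0.03814865592223318 pts 8284
w5 zt 0.1414 pocket [ 0.03059 -0.00114] 0.017 0.0002 rect [ 0.02985 -0.00103  0.14151]
glass [-0.0018  -0.00195] 0.01398
ee [ 0.5808 -0.0506  0.1794] [-0.002 -0.    -1.   ] 0.0899
carriage c [0.58412305 0.00417555] size [0.11912286 0.06403287] yaxis [0.08973506 0.9959657 ] yaw -0.08985593 ztop 0.03816721190979555 pts 8282
w5b zt 0.1412 pocket [ 0.03064 -0.00109] 0.017 0.00021 rect [ 0.02986 -0.00133  0.1414 ]
glass [-0.0018  -0.00195] 0.01398
ee [ 0.5809 -0.0506  0.1795] [-0.0019 -0.     -1.    ] 0.0899
```

```bash
python3 -m pendant '0.0319 -0.0004 0 0 0.02; 0.0319 -0.0004 0.03 0 0.02; 0.0319 -0.0004 0.06 0 0.02; 0.0319 -0.0004 0.08 0 0.02; 0.0319 -0.0004 0.1 0 0.02; 0.0319 -0.0004 0.1 0 0.02; 0.0319 -0.0004 0.1 0 0.02; 0.0319 -0.0004 0.1 0 0.02; 0.0319 -0.0004 0.1 0 0.02'; python3 - <<'E'
from h import *
a=snap('wrist'); save('w6',*a); p,d,K,C=a
# carriage side edges and cell collar/flange edges in tool frame
pos,Rm=tool(); print(pos,Rm[:,2],Rm[0,0])
c=np.array([.5843,.0043]); q=np.array([.5821,-.0203]); cellw=pos+Rm@np.array([-.0018,-.002,.005]); print('tool-frame residual',Rm.T@(np.r_[q,0]-np.r_[cellw[:2],0]))
Pt=pts(d,K,T); P=pts(d,K,C); top=(abs(P[...,2]-.038)<.004)
zt=np.median(Pt[...,2][top]); print('zt',zt)
ys=[]
for v in range(60,200,10):
    u=np.nonzero(top[v])[0]
    if len(u)>40: w=plane(K,T,[(u[0]-.5,v),(u[-1]+.5,v)],zt); ys.append((v,*w[:,1].round(4),w[:,1].mean().round(5),w[:,0].mean().round(3)))
print(ys)
cv2.imwrite('pics/w6crop.png',cv2.resize(p[40:270,150:360],None,fx=2.5,fy=2.5,interpolation=cv2.INTER_CUBIC))
E
```

```text
clock: 6.17
ee_pos: [0.585, -0.0188, 0.0819]
tcp_rot: [0.001, 0.738, 0.674, 0.001]
ft_force: [0.2, 0.5, -0.6]
gripper_width: 0.0352
gripper_force: 20.0
[ 0.58499309 -0.01882865  0.0819095 ] [ 2.28600906e-03  1.51455638e-04 -9.99997376e-01] 0.09015344115214095
tool-frame residual [ 7.20310469e-05 -7.59976919e-04 -1.69415686e-06]
zt 0.043808618418915674
[(90, np.float64(-0.0347), np.float64(0.0291), np.float64(-0.00281), np.float64(0.083)), (100, np.float64(-0.035), np.float64(0.0294), np.float64(-0.00281), np.float64(0.077)), (110, np.float64(-0.0347), np.float64(0.0291), np.float64(-0.00281), np.float64(0.072)), (120, np.float64(-0.035), np.float64(0.0294), np.float64(-0.00282), np.float64(0.066)), (130, np.float64(-0.0347), np.float64(0.0291), np.float64(-0.00282), np.float64(0.06)), (140, np.float64(-0.035), np.float64(0.0294), np.float64(-0.00282), np.float64(0.054)), (150, np.float64(-0.0347), np.float64(0.0291), np.float64(-0.00282), np.float64(0.048)), (160, np.float64(-0.035), np.float64(0.0294), np.float64(-0.00282), np.float64(0.042)), (170, np.float64(-0.0347), np.float64(0.029), np.float64(-0.00282), np.float64(0.036)), (180, np.float64(-0.035), np.float64(0.0293), np.float64(-0.00282), np.float64(0.03)), (190, np.float64(-0.0347), np.float64(0.029), np.float64(-0.00282), np.float64(0.023))]
```

View pics/w6crop.png

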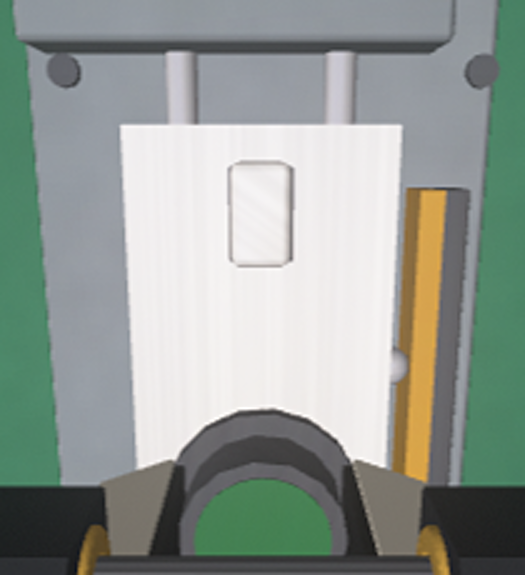

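Crop shows the held cell over the pocket, the tab at (261,213) and the carriage's far edge at row 124. I'll let the arm settle and measure the residual again.

```bash
python3 -m pendant '0 0 0.003 0 0.02; 0 0 0.003 0 0.02; 0 0 0.003 0 0.02; 0 0 0.003 0 0.02; 0 0 0.003 0 0.02' | head -3; cat > r.py <<'E'
from h import *
a=snap('wrist'); save('w7',*a); p,d,K,C=a
pos,Rm=tool(); print(pos,Rm[:,2])
Pt=pts(d,K,T); P=pts(d,K,C); top=(abs(P[...,2]-.038)<.004); zt=np.median(Pt[...,2][top])
ys=[]
for v in range(100,190):
    u=np.nonzero(top[v])[0]
    if len(u)>40: ys.append(plane(K,T,[(u[0]-.5,v),(u[-1]+.5,v)],zt)[:,1])
xs=[]
for u in list(range(205,235))+list(range(275,300)):
    v=np.nonzero(top[:,u])[0]; v=v[v>70]; xs.append(plane(K,T,[(u,v[0]-.5)],zt)[0,0])
g=glass_tool(p,K,.0051)
print('zt',zt,'centre y',np.mean(ys),np.std(np.diff(ys,axis=1)),'far edge x',np.median(xs),'pocket x',np.median(xs)-.085,'glass',g[0],g[1])
print('to go', np.median(xs)-.085-g[0][0], np.mean(ys)-g[0][1])
E
python3 r.py
```

```text
clock: 6.63
ee_pos: [0.5841, -0.0188, 0.0777]
tcp_rot: [0.0, 0.738, 0.675, 0.0]
[ 0.58410345 -0.01879031  0.07762776] [ 1.58536209e-04 -1.34064332e-06 -9.99999987e-01]
zt 0.039620430015928035 centre y -0.0017846483201482213 0.0001764711581663491 far edge x 0.08320091793683894 pocket x -0.0017990820631610671 glass [-0.00184098 -0.0019907 ] 0.013982489936396407
to go 4.1900465201735087e-05 0.0002060527447019921
```

Within 0.2 mm of centre, so I'll lower it.

```bash
python3 -m pendant '0 0.0002 0.003 0 0.02; 0 0.0002 0.005 0 0.02; 0 0.0002 0.007 0 0.02; 0 0.0002 0.009 0 0.02; 0 0.0002 0.011 0 0.02; 0 0.0002 0.013 0 0.02; 0 0.0002 0.013 0 0.02; 0 0.0002 0.013 0 0.02; 0 0.0002 0.013 0 0.02'; python3 r.py
```

```text
clock: 7.43
ee_pos: [0.5842, -0.0188, 0.0645]
tcp_rot: [-0.0, 0.738, 0.675, -0.0]
ft_force: [0.1, 0.4, -1.1]
gripper_width: 0.0353
gripper_force: 20.0
[ 0.58429159 -0.01882096  0.06460411] [ 9.26199080e-05 -3.47367007e-05 -9.99999995e-01]
zt 0.026492327570296362 centre y -0.0017276045075573095 0.001820976530006817 far edge x 0.08314217863465519 pocket x -0.0018578213653448195 glass [-0.00182458 -0.00197697] 0.01392846817452296
to go -3.323673724858474e-05 0.0002493695395519443
```

It is in the pocket with no contact force. I'll lower the last bit and let go.

```bash
python3 -m pendant '0 0 0.001 0 0.02; 0 0 0.0018 0 0.02; 0 0 0.0018 0 0.02; 0 0 0.0018 0 0.02; 0 0 0.0018 0 0.06; 0 0 0.0018 0 0.06; 0 0 0.0018 0 0.06; 0 0 0.0018 0 0.06; 0 0 0.0018 0 0.06'; python3 -m pendant '0 0 -0.03 0 0.06; 0 0 -0.06 0 0.06; 0 0 -0.09 0 0.06; 0 0 -0.12 0 0.06; -0.03 0 -0.12 0 0.06; -0.03 0 -0.12 0 0.06; -0.03 0 -0.12 0 0.06; -0.03 0 -0.12 0 0.06; -0.03 0 -0.12 0 0.06'; python3 - <<'E'
from h import *
a=snap('wrist'); save('w8',*a); p,d,K,C=a; m,br,P,c,e,hsv=stage(a); q=c-.025*e
def at(lo,hi):
    k=(P[...,2]>lo)&(P[...,2]<hi)&(np.hypot(P[...,0]-q[0],P[...,1]-q[1])<.03); return k
k=at(.054,.064); print('collar top z',np.median(P[k][:,2]),P[k].mean(0))
k=at(.0395,.046); print('flange z',np.median(P[k][:,2]),k.sum()); print('pocket',q)
g=np.hypot(P[...,0]-q[0],P[...,1]-q[1])<.011; print('glass z pct',np.percentile(P[g][:,2],[5,50,95]), 'tilt', np.linalg.lstsq(np.c_[P[g][:,:2],np.ones(g.sum())],P[g][:,2],rcond=None)[0][:2])
cv2.imwrite('pics/w8crop.png',cv2.resize(p[60:260,170:350],None,fx=2.5,fy=2.5,interpolation=cv2.INTER_CUBIC)); print(*tool())
ct=None
# notch again: brass profile along the strip
ex=np.array([e[1],-e[0]]); v,u=np.nonzero(br); X=P[v,u]; s=(X[:,:2]-c)@e; t=(X[:,:2]-c)@ex; kk=(t>.03)&(t<.055)&(X[:,2]<.05)
h,_=np.histogram(s[kk],bins=np.arange(-.13,.06,.002)); print(np.c_[np.arange(-130,58,2),h[:94]].tolist()[10:40], 'brass z',np.median(X[kk,2]),'t',np.median(t[kk]))
E
```

```text
clock: 8.23
ee_pos: [0.5842, -0.0188, 0.0626]
tcp_rot: [-0.0, 0.738, 0.675, -0.0]
ft_force: [0.5, 0.2, 0.1]
gripper_width: 0.0592
gripper_force: 0.0
clock: 8.98
ee_pos: [0.5812, -0.0478, 0.1821]
tcp_rot: [-0.001, 0.738, 0.675, -0.0]
ft_force: [-0.0, 1.0, -0.5]
gripper_width: 0.0601
gripper_force: 0.0
carriage c [0.58412827 0.00427795] size [0.11917241 0.064035  ] yaxis [0.08979378 0.99596035] yaw -0.08991489 ztop 0.038186054686871 pts 7114
collar top z 0.05862610002399568 [ 0.581882   -0.0202241   0.05858337]
flange z 0.04204143510374497 621
pocket [ 0.58188343 -0.02062106]
glass z pct [0.05992556 0.2666781  0.27675437] tilt [-0.26967654 -3.34830942]
[ 0.58130531 -0.047701    0.18209272] [[ 8.88431946e-02  9.96045042e-01 -1.07745318e-03]
 [ 9.96045552e-01 -8.88427220e-02  4.78920323e-04]
 [ 3.81302341e-04 -1.11574126e-03 -9.99999305e-01]]
[[-110, 16], [-108, 14], [-106, 14], [-104, 15], [-102, 14], [-100, 14], [-98, 15], [-96, 14], [-94, 12], [-92, 16], [-90, 45], [-88, 0], [-86, 0], [-84, 1], [-82, 7], [-80, 17], [-78, 15], [-76, 13], [-74, 16], [-72, 14], [-70, 15], [-68, 17], [-66, 12], [-64, 19], [-62, 15], [-60, 15], [-58, 19], [-56, 14], [-54, 14], [-52, 20]] brass z 0.03185238590177955 t 0.0410682396538529
```

View pics/w8crop.png

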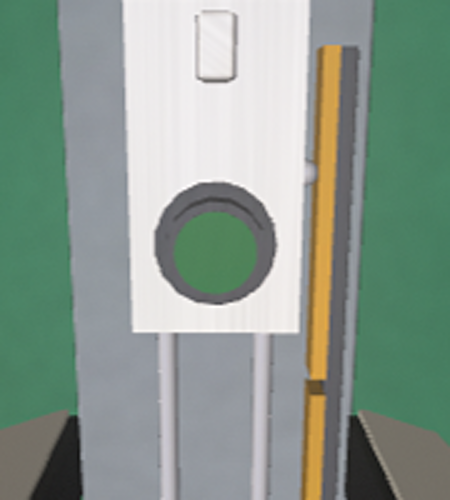

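The filter is seated: flange top is at 0.042 and the ring is concentric at crop (216,243). The brass gap is at crop (316,387), the ball at (311,173) and the tab at (216,45). Now I'll refine the notch distance.

```bash
python3 - <<'E'
from h import *
for n in ('w8','w5','wrist0'):
    a=load(n); p,d,K,C=a; m,br,P,c,e,hsv=stage(a); ex=np.array([e[1],-e[0]])
    v,u=np.nonzero(br); s=(P[v,u,:2]-c)@e; t=(P[v,u,:2]-c)@ex; k=(t>.032)&(t<.055)&(P[v,u,2]<.045)&(s>-.12)&(s<.03)
    zb=np.percentile(P[v,u,2][k],60); tc=np.median(t[k])
    S=np.arange(-.11,-.06,.0005); Q=np.c_[c+np.outer(S,e)+tc*ex,np.full(len(S),zb)]
    Ci=np.linalg.inv(C); X=Q@Ci[:3,:3].T+Ci[:3,3]; uu=K[0,2]+K[0,0]*X[:,0]/-X[:,2]; vv=K[1,2]-K[1,1]*X[:,1]/-X[:,2]
    val=cv2.remap(hsv[...,2].astype(np.float32),uu.astype(np.float32)[None],vv.astype(np.float32)[None],1)[0]
    th=(val.min()+np.median(val))/2; w=S[val<th]; print(n,'zb',zb,'tc',tc,'gap',w.min(),w.max(),'centre',(w.min()+w.max())/2, val[::4].astype(int).tolist())
    print('tab',c+.042*e)
E
```

```text
carriage c [0.58412827 0.00427795] size [0.11917241 0.064035  ] yaxis [0.08979378 0.99596035] yaw -0.08991489 ztop 0.038186054686871 pts 7114
w8 zb 0.03210006291252393 tc 0.04111301675982899 gap -0.08799999999999998 -0.08199999999999998 centre -0.08499999999999998 [207, 206, 206, 207, 207, 207, 207, 207, 208, 208, 209, 135, 101, 104, 120, 220, 217, 216, 217, 216, 217, 217, 217, 217, 217]
tab [0.58789961 0.04610828]
carriage c [0.58449443 0.00414036] size [0.119189   0.06475391] yaxis [0.09007832 0.99593467] yaw -0.090200596 ztop 0.03814865592223318 pts 8284
w5 zb 0.03206444467310053 tc 0.04071261523377315 gap -0.11 -0.08199999999999998 centre -0.09599999999999999 [110, 107, 106, 108, 107, 107, 112, 192, 191, 190, 192, 125, 91, 95, 103, 201, 199, 199, 199, 199, 199, 200, 200, 200, 200]
tab [0.58827772 0.04596961]
carriage c [0.58420352 0.0042209 ] size [0.12038491 0.0643929 ] yaxis [0.08955483 0.9959819 ] yaw -0.08967498 ztop 0.038239003042828124 pts 4867
wrist0 zb 0.03237626721374792 tc 0.04191047596477088 gap -0.08799999999999998 -0.08149999999999998 centre -0.08474999999999998 [208, 208, 208, 208, 208, 207, 207, 207, 208, 208, 208, 136, 100, 102, 130, 223, 218, 218, 218, 218, 219, 218, 219, 219, 219]
tab [0.58796482 0.04605214]
```

Gap centre is 85 mm from the ball in two views. Relative to the seating pose the tab is 67 mm along tool +x. I'll move over it and descend.

```bash
python3 -m pendant '0.03 0 0 0 0.06; 0.065 0 0 0 0.06; 0.096 0 0 0 0.06; 0.096 0 0 0 0.06; 0.096 0 0.03 0 0.06; 0.096 0 0.06 0 0.06; 0.096 0 0.085 0 0.06; 0.096 0 0.105 0 0.06; 0.096 0 0.1195 0 0.06; 0.096 0 0.1195 0 0.06; 0.096 0 0.1195 0 0.06; 0.096 0 0.1195 0 0.06; 0.096 0 0.1195 0 0.06; 0.096 0 0.1195 0 0.06'; python3 - <<'E'
from h import *
a=snap('wrist'); save('w9',*a); pos,Rm=tool(); print(pos, Rm[:,2], Rm.T@(np.array([.590,.0459,.06])-pos))
E
```

```text
clock: 10.2
ee_pos: [0.591, 0.0471, 0.0644]
tcp_rot: [0.001, 0.738, 0.675, 0.001]
ft_force: [-0.1, 0.2, -0.3]
gripper_width: 0.0598
gripper_force: 0.0
[0.59083319 0.04701008 0.06429913] [ 1.78264508e-03  2.94035366e-04 -9.99998368e-01] [-0.00118252 -0.00073741  0.00429731]
```

```bash
python3 -m pendant '0 0 0 0 0.06; 0 0 0 0 0.06; 0 0 0 0 0; 0 0 0 0 0; 0 0 0 0 0; 0 0 0 0 0; 0 0 0 0 0; 0 0 0 0 0; 0 0 0 0 0; 0 0 0 0 0' 30; python3 - <<'E'
from h import *
a=snap('wrist'); save('w10',*a); m,br,P,c,e,hsv=stage(a)
E
```

```text
clock: 11.08
ee_pos: [0.5906, 0.0469, 0.0633]
tcp_rot: [0.0, 0.738, 0.675, 0.0]
ft_force: [2.1, -0.5, -9.8]
gripper_width: 0.0116
gripper_force: 30.0
carriage c [0.58652515 0.08940695] size [0.01061373 0.09623744] yaxis [-0.99605674  0.08871795] yaw 1.4819616 ztop 0.03409839472065279 pts 3483
```

Tab is gripped (11.6 mm). I'll slide the carriage 70 mm first.

```bash
python3 -m pendant '-0.005 0 0 0 0; -0.012 0 0 0 0; -0.02 0 0 0 0; -0.028 0 0 0 0; -0.036 0 0 0 0; -0.044 0 0 0 0; -0.052 0 0 0 0; -0.058 0 0 0 0; -0.064 0 0 0 0; -0.068 0 0 0 0; -0.07 0 0 0 0; -0.07 0 0 0 0; -0.07 0 0 0 0; -0.07 0 0 0 0'; python3 -m pendant '0 0 0 0 0; 0 0 0 0 0'; python3 - <<'E'
from h import *
a=snap('wrist'); save('w11',*a); p=a[0]; cv2.imwrite('pics/w11.png',p); pos,Rm=tool(); print(pos,Rm[:,2],((pos-[.5906,.0469,.0633])@Rm))
E
```

```text
clock: 12.3
ee_pos: [0.5841, -0.0235, 0.0632]
tcp_rot: [0.0, 0.738, 0.674, -0.0]
ft_force: [4.4, -1.7, -5.2]
gripper_width: 0.0118
gripper_force: 30.0
clock: 12.47
ee_pos: [0.5842, -0.0233, 0.0632]
tcp_rot: [0.0, 0.738, 0.674, -0.0]
ft_force: [4.4, -1.3, -4.9]
gripper_width: 0.0118
gripper_force: 30.0
[ 0.58414611 -0.0232488   0.06323883] [ 4.42489622e-04 -7.32403373e-04 -9.99999634e-01] [-0.07044493 -0.00010441  0.00010969]
```

View pics/w11.png

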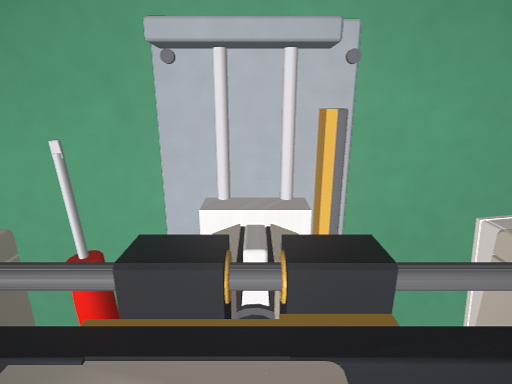

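The carriage has moved 70.4 mm and the tab is held. Its +y edge is at row 199. Now I'll creep and feel for the notch.

```bash
f(){ grep -E 'ee_pos|ft_force' | tr '\n' ' '; echo; }
python3 -m pendant '-0.002 0 0 0 0; -0.004 0 0 0 0; -0.006 0 0 0 0; -0.007 0 0 0 0; -0.008 0 0 0 0; -0.008 0 0 0 0' | f
python3 -m pendant '-0.001 0 0 0 0; -0.001 0 0 0 0; -0.001 0 0 0 0' | f
python3 -m pendant '-0.001 0 0 0 0; -0.001 0 0 0 0; -0.001 0 0 0 0' | f
python3 -m pendant '-0.001 0 0 0 0; -0.001 0 0 0 0; -0.001 0 0 0 0' | f
python3 -m pendant '-0.001 0 0 0 0; -0.001 0 0 0 0; -0.001 0 0 0 0' | f
python3 -m pendant '-0.001 0 0 0 0; -0.001 0 0 0 0; -0.001 0 0 0 0' | f
```

```text
ee_pos: [0.5835, -0.0305, 0.0633] ft_force: [6.0, 0.2, -5.5] 
ee_pos: [0.5834, -0.0315, 0.0633] ft_force: [5.2, -1.1, -5.3] 
ee_pos: [0.5833, -0.0326, 0.0632] ft_force: [6.0, -0.2, -5.5] 
ee_pos: [0.5832, -0.0339, 0.0632] ft_force: [4.8, -2.0, -5.2] 
ee_pos: [0.5831, -0.0353, 0.0633] ft_force: [5.3, -1.7, -5.1] 
ee_pos: [0.5829, -0.037, 0.0632] ft_force: [4.9, -4.5, -4.9]
```

The carriage is being drawn in: −4.5 N at 84.2 mm of travel. I'll step 0.5 mm at a time.

```bash
f(){ grep -E 'ee_pos|ft_force' | tr '\n' ' '; echo; }
python3 -m pendant '-0.0005 0 0 0 0; -0.0005 0 0 0 0; -0.0005 0 0 0 0' | f
python3 -m pendant '-0.0005 0 0 0 0; -0.0005 0 0 0 0; -0.0005 0 0 0 0' | f
python3 -m pendant '-0.0005 0 0 0 0; -0.0005 0 0 0 0; -0.0005 0 0 0 0' | f
python3 -m pendant '0 0 0 0 0; 0 0 0 0 0; 0 0 0 0 0' | f
```

```text
ee_pos: [0.5829, -0.0373, 0.0632] ft_force: [4.0, -4.5, -4.1] 
ee_pos: [0.5829, -0.0374, 0.0632] ft_force: [5.2, -2.6, -5.4] 
ee_pos: [0.5829, -0.0375, 0.0633] ft_force: [5.1, -1.8, -3.8] 
ee_pos: [0.5829, -0.0375, 0.0632] ft_force: [4.4, -2.0, -5.1]
```

The carriage has locked in the detent. The last 1.5 mm of command moved it only 0.5 mm, and 84.7 mm of travel agrees with the 85 mm seen by vision. One numeric check of the seat before I hand in.

```bash
python3 - <<'E'
from h import *
e=np.array([.0897,.996]); q=np.array([.5821,-.0203])-.0848*e
for n in('scene','side'):
    p,d,K,C=snap(n); P=pts(d,K,C); r=np.hypot(P[...,0]-q[0],P[...,1]-q[1])<.035
    for lo,hi in((.0395,.046),(.054,.066)):
        k=r&(P[...,2]>lo)&(P[...,2]<hi); print(n,lo,k.sum(),P[k].mean(0).round(4) if k.any() else '')
    k=r&(P[...,2]<.066); print('max z',np.percentile(P[k][:,2],[50,95,99]) if k.any() else '')
print('pocket exp',q, {k:readout.state()[k] for k in('clock','gripper_width','gripper_force','ee_pos')})
E
python3 -m pendant '0 0 0 0 0; 0 0 0 0 0'
```

```text
scene 0.0395 55 [ 0.5892 -0.1033  0.0417]
scene 0.054 35 [ 0.586  -0.1096  0.0578]
max z [0.02845779 0.05723638 0.0599584 ]
side 0.0395 38 [ 0.5647 -0.0917  0.0426]
side 0.054 25 [ 0.5684 -0.1053  0.0585]
max z [0.03905471 0.05920484 0.06094351]
pocket exp [ 0.57449344 -0.1047608 ] {'clock': 15.3667, 'gripper_width': 0.012077860172572393, 'gripper_force': 29.999032616615295, 'ee_pos': array([ 0.58288181, -0.03749375,  0.0632397 ])}
clock: 15.53
ee_pos: [0.5829, -0.0375, 0.0632]
tcp_rot: [0.0, 0.738, 0.675, 0.0]
ft_force: [5.2, -1.5, -5.1]
gripper_width: 0.0118
gripper_force: 30.0
```

The flange is at about 0.042 and the top at about 0.058 in both views, so the filter is still seated. Handing in.

```bash
python3 -c "
from cell import bot; print(bot.finish_job())"
```

```text
the job is handed in; nothing more can be done
None
```

I seated the filter holder in the pocket, slid the carriage 84.7 mm until it locked in the notch, and handed the job in at about 15.5 s with the tab still gripped at 30 N; the judge's verdict was not shown.

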